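# Marker pen from the bench stand to the pen mug

### The job

The marker pen has been left in the blue bench stand. Pull it up out of its well and put it in the blue and white mug, the way pens stand in a pen pot, and leave it there with the mug upright. Leave the spanner and the dropper bottle in the stand, and do not disturb the glass beaker.

Things in the scene. Friction and masses are not known exactly. Their poses are not given: they have to be found in the camera images.
- marker_mid (a point): Middle of the marker pen, on its axis. Round pen with white barrel (16 mm diameter) and blue cap (18 mm diameter, the upper 42 mm), 127 mm long, about 16 g. It stands loosely upright, cap up, in an end well of the blue stand, with about 65 mm showing above the stand; its middle is then about 72 mm above the bench. The point's y axis runs along the pen and points away from the cap (down at the start).
- stand: Blue block on a black base, fixed, 76 x 202 mm, 70 mm high. Origin: centre of its underside. Its y axis runs along the row of three wells, each 62 mm deep: a round 21 mm well with the pen at y = +65 mm, a 38 mm well with the brown dropper bottle (top 110 mm above the bench) at y = 0, a slot with an upright steel spanner, jaw up (top 168 mm above the bench) at y = -63 mm..
- mug_mouth (a point): Centre of the mouth of the mug, level with the rim, 91 mm above the bench. Blue and white ceramic mug (dull blue above, pale below) with a handle, loose, 210 g, outer diameter 78 mm, mouth about 66 mm wide inside, inner floor 84 mm below this point. The handle stands out to 73 mm from the axis towards the point's -y. z points up. A pen let go in it leans against the wall.
- beaker_mid (a point): Middle (46 mm above the bench) of a loose clear glass beaker, 72 mm diameter, 93 mm high: a bystander. It and the mug may change places.
Things that resemble listed ones, but are neither listed nor needed, are in the scene too. What is shaped like the part that bears mug_mouth but orange is not meant. What is meant by the part that bears marker_mid is not turquoise, and is the smaller of those in its own colour.

How it is judged:
On the way:
1. the pen is pulled up clear of the stand (height (world z) of marker_mid above 0.13 m), for 0.1 s.
At the end, for the whole second after the job is handed in: The pen is inside the mug: its middle within 35 mm of the mug's axis and 40 to 85 mm above the bench (below the rim); the mug stands upright within 10 degrees (horizontal distance between marker_mid and mug_mouth below 0.035 m and height (world z) of marker_mid between 0.04 and 0.085 m and angle between mug_mouth's own z axis and vertical below 0.17 rad); the robot touches nothing.
It fails at once if the mug is tipped by more than 30 degrees (angle between mug_mouth's own z axis and vertical above 0.52 rad).
It fails at once if the beaker is moved by more than 20 mm (distance of beaker_mid from where it was at the start of the episode above 0.02 m).
It fails at once if the spanner or the dropper bottle is moved by more than 20 mm (distance of any of spanner, dropper from where it was at the start of the episode above 0.02 m).
It also fails if it takes over 42 s, if anything falls off the work surface, if the arm or the gripper's body presses on something with over 40 N, if the wrist force passes 120 N, or if a joint passes its speed limit or range.

### The arm

A 7-joint arm with a two-finger parallel gripper is mounted at the origin on a cart in front of the work surface, level with it; the furniture and walls round the work are solid. World frame = base frame: x ahead of the robot, y to its left, z up, the work surface at z = 0. Lengths are in m, angles in rad, forces in N, time in s.
With the tool pointing down it reaches from about 0.375 to 0.925 m from the base axis. Payload 3.1 kg.
Tool frame: the origin (TCP) lies between the finger pads; the fingertips stand 19 mm ahead of it and the grasp point (between the pads) is the TCP; z points along the fingers, y is the line along which they close (so a half turn about z gives the same grasp; the last joint's range is limited). The gripper opens to 85 mm and grips with 20 to 120 N. Pads are 22 mm wide; open, the fingers measure 114 mm over their backs; the gripper's body (76 mm by 85 mm) begins 54 mm behind the grasp point. The pads swing forward as they close: fully open they stand 13 mm farther back than shut.
Start: joints at [1.145, 0.383, 0.044, 1.598, -0.018, 1.161, -0.05], TCP at [0.209, -0.615, 0.215] pointing down, gripper open.
Joint ranges: [-2.61, 2.61], [-0.41, 2.15], [-1.48, 1.57], [0, 2.5], [-1.57, 4.71], [0.05, 1.97], [-2.85, 2.85]. Speed limits (rad/s): [2.79, 2.79, 3.14, 3.14, 3.14, 3.14, 3.14].

### API

Orientations are given as a unit quaternion [x, y, z, w].
In Python, from bench import move_ptp, movel, move_j, move_gripper, pause, inverse_kinematics, read_camera, camera_params, MotionError, sign_off, look_for, tip_of, read_time_s, read_qpos, read_joint_vel, read_effort, read_eef_pos, read_tcp_rot, read_ft_force, read_ft_torque, read_finger_gap, read_grasp_force gives the robot as it stands. Calls block until the motion is done:
- move_ptp(position, orientation): joint-space move of the TCP to a pose.
- movel(position, orientation=None, speed=0.15): straight line of the TCP; orientation=None keeps the orientation; speed is the mean speed in m/s.
- move_j(angles): joint-space move.
- move_gripper(opening, effort=None): finger opening in m; effort is the grip in N (None keeps the last); returns when the fingers have stopped.
- pause(seconds).
- inverse_kinematics(position, orientation): joint angles nearest the present ones, or None.
- read_camera(name): name is "side" or "top" or "wrist"; returns the picture (420x560x3 uint8, red, green, blue); there is no depth.
- camera_params(name): a dict with "K" (3x3 intrinsics, pixels), "dist_coeffs" ([k1, k2, p1, p2, k3] as OpenCV has them; the pictures are not rectified), "camera_from_world" (4x4, takes a point from world to camera coordinates). Camera axes: x right, y down, z forward; pixel columns grow to the right and rows downward; lengths in m; the calibration is good to about 2 mm. A picture is of the moment at which its call begins: read the wrist's pose just before it. camera_params takes no time and is no camera call; for the wrist camera it gives the pose at the moment of the call.
A pose or a line that the arm cannot do raises MotionError and nothing moves.
- sign_off(): hands the job in; it is judged then, once.
Trained networks look in the newest picture that a camera, given by its name, has taken for a name from the list of things; names that differ only in an ending like _2 or _b are one class to them, and where a whole thing is asked for, a point or a joint stands for the part that bears it (a point fixed in the world has none). Each returns a list of dicts, best first, with "confidence" (0 to 1); they miss things now and then, are a little off and sometimes report something else, mostly with a low value. They report only what shows in the picture. A call takes as long as a camera call. They do not tell look-alikes from the thing itself.
- look_for(camera, name): "at" ([column, row] in pixels, amid what is visible of it).
- tip_of(camera, name): "at" ([column, row] in pixels: a listed point, or the origin of a listed thing).
Readings, each from a call of its own:
- read_time_s(): time.
- read_qpos(): joint angles.
- read_joint_vel(): joint speeds.
- read_effort(): joint torques, N m.
- read_eef_pos(): TCP position.
- read_tcp_rot(): TCP orientation.
- read_ft_force(): force on the tool from outside, world axes, zero at the start.
- read_ft_torque(): the same for the moment, N m.
- read_finger_gap(): finger opening in m.
- read_grasp_force(): force on a finger pad.
Only numpy, scipy, OpenCV 4.12 (cv2) and the standard library are available. Lean on these libraries where they do the work, as an engineer would, in place of code of your own. Each camera call takes 0.05 s, during which the arm holds its last target. There are 200 camera calls.

## Working session

There is one attempt and no reset: what is moved stays moved. The work goes in short steps, each a Python script; the robot and the scene stay as the last script left them, time stands still between calls to the robot, and variables do not carry over. Pictures are saved under pics/ and viewed, at most 10 in all, crops included, and the job is handed in when it is done.

```bash
mkdir -p pics; ls; cat > h.py <<'E'
import numpy as np, cv2
from bench import *
def snap(c,f=None):
    im=read_camera(c)
    if f: cv2.imwrite('pics/'+f,cv2.cvtColor(im,cv2.COLOR_RGB2BGR))
    return im
def ray(c,px,P=None):
    P=P or camera_params(c); T=np.array(P['camera_from_world']); K=np.array(P['K'],float)
    u=cv2.undistortPoints(np.array([[px]],float),K,np.array(P['dist_coeffs'],float))[0,0]
    R=T[:3,:3]; o=-R.T@T[:3,3]; d=R.T@np.array([u[0],u[1],1]); return o,d/np.linalg.norm(d)
def atz(c,px,z,P=None):
    o,d=ray(c,px,P); return o+d*(z-o[2])/d[2]
def tri(a,b):
    A=np.zeros((3,3));v=np.zeros(3)
    for o,d in (a,b):
        M=np.eye(3)-np.outer(d,d);A+=M;v+=M@o
    return np.linalg.solve(A,v)
def proj(c,p):
    P=camera_params(c);T=np.array(P['camera_from_world'])
    return cv2.projectPoints(np.array([p],float),cv2.Rodrigues(T[:3,:3])[0],T[:3,3],np.array(P['K'],float),np.array(P['dist_coeffs'],float))[0][0,0]
E
python3 - <<'E'
from h import *
ims=[]
zs=dict(marker_mid=.072,stand=0,mug_mouth=.091,beaker_mid=.046)
for c in('side','top'):
    ims.append(snap(c,c+'0.png'))
    for n,z in zs.items():
        for d in tip_of(c,n): print(c,n,np.round(d['at']),round(d['confidence'],2),np.round(atz(c,d['at'],z),3))
print(np.round(read_tcp_rot(),3))
E
```

```text
pics
side marker_mid [198. 287.] 0.89 [ 0.428 -0.2    0.072]
side marker_mid [258. 269.] 0.73 [ 0.527 -0.138  0.072]
side marker_mid [262. 246.] 0.61 [ 0.528 -0.053  0.072]
side stand [273. 320.] 0.64 [ 0.555 -0.19   0.   ]
side mug_mouth [264. 173.] 0.84 [0.514 0.286 0.091]
side mug_mouth [333. 167.] 0.69 [0.688 0.333 0.091]
side mug_mouth [342. 221.] 0.6 [0.688 0.022 0.091]
side beaker_mid [277. 217.] 0.58 [0.551 0.127 0.046]
top marker_mid [401. 269.] 0.78 [ 0.439 -0.215  0.072]
top marker_mid [364. 227.] 0.5 [ 0.534 -0.136  0.072]
top marker_mid [316. 229.] 0.39 [ 0.529 -0.028  0.072]
top stand [379. 212.] 0.81 [ 0.572 -0.187  0.   ]
top mug_mouth [299. 155.] 0.9 [0.691 0.006 0.091]
top mug_mouth [171. 235.] 0.85 [0.517 0.285 0.091]
top mug_mouth [142. 152.] 0.82 [0.699 0.355 0.091]
top beaker_mid [246. 219.] 0.58 [0.554 0.127 0.046]
[ 0.987  0.163 -0.    -0.   ]
```

View pics/side0.png

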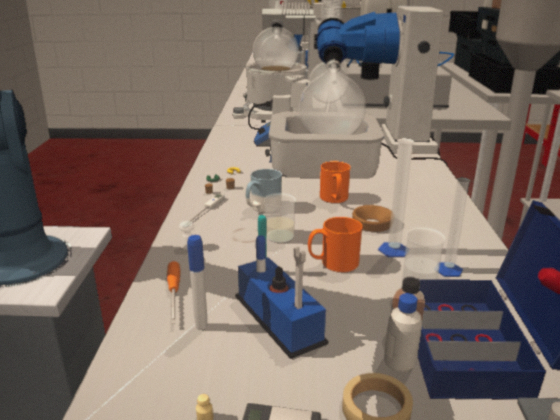

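View pics/top0.png

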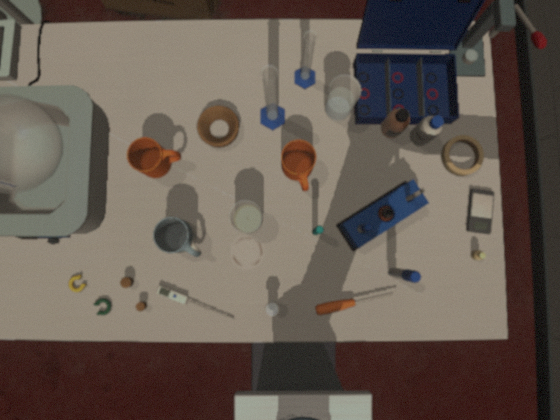

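The side view shows the stand, with the blue-capped pen at (261,250). The taller blue pen at (198,287) and a turquoise one at (262,225) are look-alikes. The blue mug is at (265,190), with its handle to the lower right in the top view at (195,252). The beaker is at (280,217) in the side view and (247,217) in the top view. I'll zoom in on the stand from the top.

```bash
python3 - <<'E'
from h import *
im=cv2.imread('pics/top0.png')[170:270,300:440]
a=cv2.resize(im,None,fx=5,fy=5,interpolation=cv2.INTER_CUBIC)
im=cv2.imread('pics/side0.png')[200:350,200:350]
cv2.imwrite('pics/crop.png',cv2.convertScaleAbs(a,alpha=2))
for n,a,b in(('marker',(258,269),(364,227)),('stand',(273,320),(379,212)),('mug',(264,173),(171,235)),('turq',(262,246),(316,229))):
    p=tri(ray('side',a),ray('top',b)); print(n,np.round(p,3),proj('side',p),proj('top',p))
E
```

```text
marker [ 0.529 -0.136  0.071] [259.96993373 268.88619514] [364.17927783 228.59484582]
stand [ 0.563 -0.189 -0.001] [277.97078899 319.56379377] [379.38074294 215.65771767]
mug [0.514 0.285 0.092] [264.7025856  172.95192424] [171.06233045 235.81708968]
turq [ 0.528 -0.031  0.059] [262.7755797  245.95392428] [316.06716695 229.68868044]
```

View pics/crop.png

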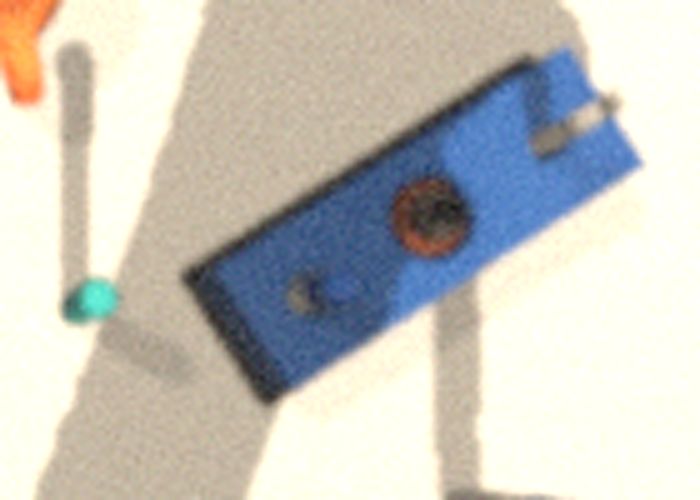

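The crop shows the pen leaning in its well: well at about (360,229), cap at (369,227) in full-picture pixels. The stand axis agrees with the estimates. Next I approach and take a wrist look.

```bash
cat >> h.py <<'E'
from scipy.spatial.transform import Rotation as Ro
def down(yaxis):
    y=np.array([*yaxis,0.]);y/=np.linalg.norm(y);z=np.array([0,0,-1.]);x=np.cross(y,z)
    return Ro.from_matrix(np.c_[x,y,z]).as_quat()
def best(p,yaxis):
    c=[]
    for s in(1,-1):
        q=down(np.array(yaxis)*s);j=inverse_kinematics(p,q)
        if j is not None:c.append((np.abs(np.array(j)-read_qpos()).max(),q,j))
    print([(round(a,2),np.round(j,2)) for a,_,j in c]); return min(c,key=lambda t:t[0])[1]
E
python3 - <<'E'
from h import *
p=[.53,-.136,.30]; q=best(p,(.84,.54))
move_ptp(p,q); move_gripper(.05,40)
P=camera_params('wrist');snap('wrist','w0.png')
print(read_time_s(),read_eef_pos())
for n in('marker_mid','stand'):
  for d in tip_of('wrist',n): print(n,np.round(d['at']),round(d['confidence'],2),np.round(atz('wrist',d['at'],dict(marker_mid=.072,stand=0)[n],P),3))
for d in look_for('wrist','marker_mid'): print(d, atz('wrist',d['at'],.11,P))
E
```

```text
[(np.float64(0.72), array([ 0.67,  0.16, -0.55,  1.72,  0.09,  1.28,  0.67])), (np.float64(2.38), array([ 0.43,  0.14, -0.28,  1.73,  0.04,  1.28, -2.43]))]
3.0833 [ 0.53001339 -0.13603763  0.29999921]
marker_mid [178. 190.] 0.72 [ 0.428 -0.218  0.072]
marker_mid [324. 103.] 0.6 [ 0.525 -0.028  0.072]
marker_mid [283. 176.] 0.58 [ 0.533 -0.129  0.072]
stand [280. 208.] 0.81 [ 0.564 -0.185  0.   ]
{'at': [283.4, 181.5], 'confidence': 0.79} [ 0.5321557  -0.12882092  0.11      ]
{'at': [172.8, 198.8], 'confidence': 0.69} [ 0.43280999 -0.21716782  0.11      ]
{'at': [329.5, 102.4], 'confidence': 0.61} [ 0.5267721  -0.02840551  0.11      ]
```

View pics/w0.png

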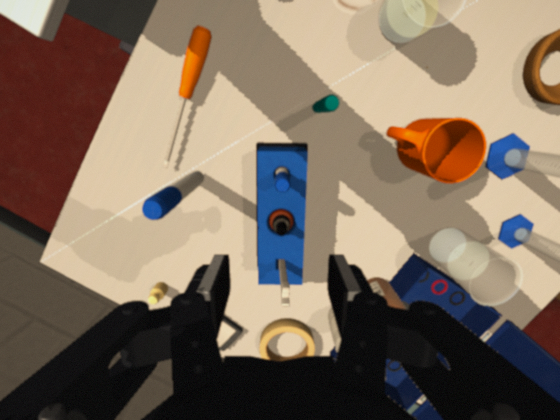

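The wrist picture shows the pen cap at (283,184) in the near end of the stand. The turquoise pen at (326,103) and the tall pen at (160,205) are clear of the fingers. I'll grasp and lift.

```bash
python3 - <<'E'
from h import *
a=atz('wrist',(283,184),.135); b=atz('top',(369,227.4),.135); print(a,b)
g=np.array([.532,-.131])
if np.linalg.norm((a+b)[:2]/2-g)<.012: g=(g+(a+b)[:2]/2)/2
print(g)
movel([*g,.20],speed=.2); movel([*g,.114],speed=.08)
print('F',read_ft_force()); print(move_gripper(0.0,30),read_finger_gap(),read_grasp_force())
movel([*g,.32],speed=.15)
print(read_finger_gap(),read_grasp_force(),read_time_s())
snap('side','s1.png')
for d in tip_of('side','marker_mid'): print(d)
P=camera_params('wrist');snap('wrist','w1.png')
E
python3 -c "
import cv2,numpy as np
cv2.imwrite('pics/c1.png',np.hstack([cv2.imread('pics/s1.png')[60:360,130:430],cv2.imread('pics/w1.png')[120:420,130:430]]))"
```

```text
[ 0.53023676 -0.12718778  0.135     ] [ 0.52849824 -0.13331562  0.135     ]
[ 0.53068375 -0.13062585]
F [0.35693969 0.29009682 0.18749496]
False 0.014660823551830683 29.290782809257507
0.015276283451016507 29.246238470077515 7.05
{'at': [260.3, 247.7], 'confidence': 0.84}
{'at': [197.6, 284.4], 'confidence': 0.7}
```

View pics/c1.png

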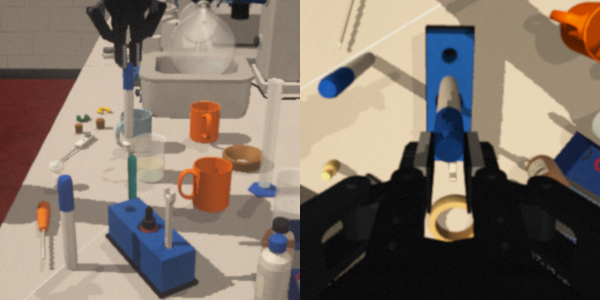

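The pen hangs vertically in the gripper, with its lower end at about (259,206) in the full side picture, and the well is empty. I'll carry it to the mug and check the tip.

```bash
python3 - <<'E'
from h import *
t=read_eef_pos(); print(proj('side',[t[0],t[1],.214]),proj('side',[t[0],t[1],.341]))
p=[.514,.285,.30]; q=best(p,(.84,.54))
move_ptp(p,q); print(read_time_s(),read_finger_gap())
ims=[]
for c in('side','top','wrist'):
    ims.append(snap(c))
    for n,z in(('mug_mouth',.091),('marker_mid',.258)):
        for d in tip_of(c,n): print(c,n,np.round(d['at']),round(d['confidence'],2),np.round(atz(c,d['at'],z),3))
print('tip exp',proj('side',[*p[:2],.194]),proj('wrist',[*p[:2],.194]))
cv2.imwrite('pics/c2.png',cv2.cvtColor(np.hstack([cv2.resize(ims[0][50:250,190:340],None,fx=2,fy=2),ims[2][20:420,100:460]]),cv2.COLOR_RGB2BGR))
E
```

```text
[259.71867051 194.61660099] [258.72299248 121.15878956]
[(np.float64(0.9), array([ 0.2 ,  0.34, -0.96,  1.61,  0.29,  1.33, -0.23])), (np.float64(2.12), array([ 0.37,  0.47, -1.24,  1.61,  0.45,  1.39,  2.79]))]
8.7417 0.014811892419247762
side mug_mouth [342. 223.] 0.74 [0.687 0.014 0.091]
side mug_mouth [268. 175.] 0.67 [0.522 0.271 0.091]
side mug_mouth [334. 165.] 0.6 [0.692 0.35  0.091]
side marker_mid [263. 108.] 0.89 [0.512 0.282 0.258]
side marker_mid [199. 285.] 0.83 [ 0.488 -0.472  0.258]
side marker_mid [261. 246.] 0.72 [ 0.549 -0.385  0.258]
side marker_mid [280. 219.] 0.64 [ 0.569 -0.31   0.258]
top mug_mouth [145. 153.] 0.64 [0.696 0.348 0.091]
top mug_mouth [172. 237.] 0.62 [0.512 0.283 0.091]
top mug_mouth [300. 154.] 0.57 [0.693 0.005 0.091]
top marker_mid [146. 233.] 0.78 [0.513 0.284 0.258]
top marker_mid [403. 272.] 0.7 [ 0.444 -0.164  0.258]
top marker_mid [318. 228.] 0.44 [ 0.521 -0.016  0.258]
wrist mug_mouth [282. 180.] 0.95 [0.516 0.289 0.091]
wrist mug_mouth [426. 214.] 0.79 [0.694 0.352 0.091]
wrist marker_mid [278. 227.] 0.62 [0.512 0.287 0.258]
tip exp [264.27917919 133.60179225] [278.56474762 205.07638385]
```

View pics/c2.png

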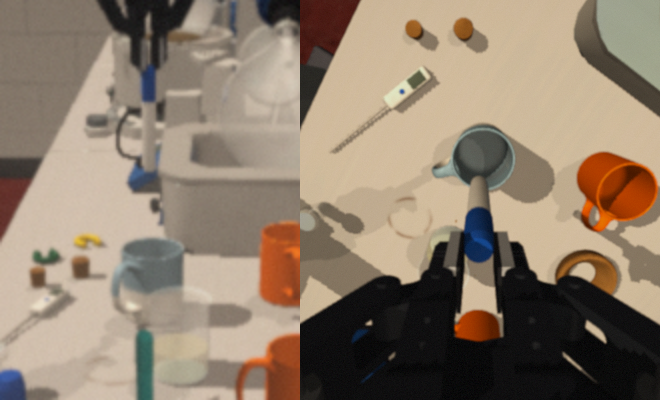

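```bash
python3 - <<'E'
from h import *
im=snap('side')[60:160,215:315]
cv2.imwrite('pics/c3.png',cv2.cvtColor(cv2.resize(im,None,fx=6,fy=6,interpolation=cv2.INTER_CUBIC),cv2.COLOR_RGB2BGR))
for z in(.321,.279,.281,.3,.194): print(z,proj('side',[.514,.285,z]))
E
```

```text
0.321 [263.81901773  81.01321681]
0.279 [263.97348861  98.87868313]
0.281 [263.96618307  98.03873923]
0.3 [263.89652839  90.00564557]
0.194 [264.27917919 133.60179225]
```

View pics/c3.png

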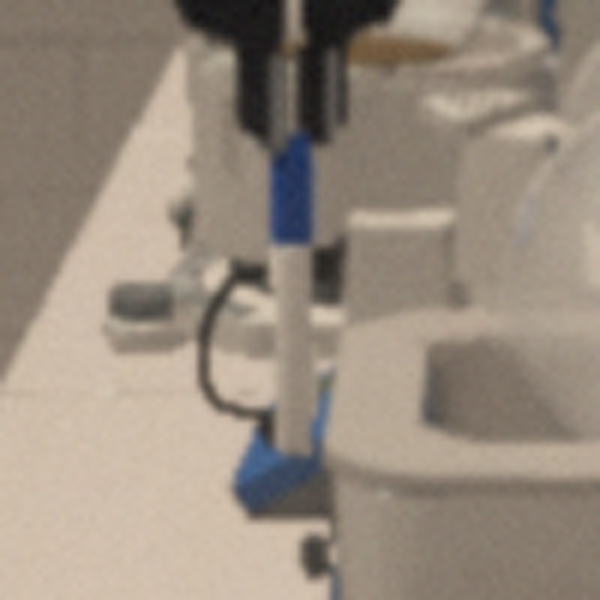

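The pen hangs vertically with its tip at row 136 in the side picture (z about 0.189), so it sits about 5 mm lower than planned. It is centred over the mug, so I'll lower and release.

```bash
python3 - <<'E'
from h import *
movel([.515,.286,.20],speed=.15); movel([.515,.286,.125],speed=.06)
print(read_ft_force(),read_finger_gap())
move_gripper(.04); pause(.3); movel([.515,.286,.30],speed=.12)
pause(.5)
P=camera_params('wrist');w=snap('wrist')
for d in tip_of('wrist','mug_mouth')+tip_of('wrist','marker_mid'): print(np.round(d['at']),round(d['confidence'],2),atz('wrist',d['at'],.08))
s=snap('side');print(read_time_s(),read_ft_force())
cv2.imwrite('pics/c4.png',cv2.cvtColor(np.hstack([cv2.resize(s[130:280,190:340],None,fx=8/3,fy=8/3),w[20:420,100:460]]),cv2.COLOR_RGB2BGR))
E
```

```text
[-0.52709416  0.15211432  0.33256809] 0.014981278307992766
[282. 183.] 0.95 [0.5204859 0.28589   0.08     ]
[280. 179.] 0.94 [0.51557811 0.2892989  0.08      ]
[176. 347.] 0.79 [ 0.52192305 -0.01536402  0.08      ]
14.4333 [-0.29270077  0.92019449  0.29571798]
```

View pics/c4.png

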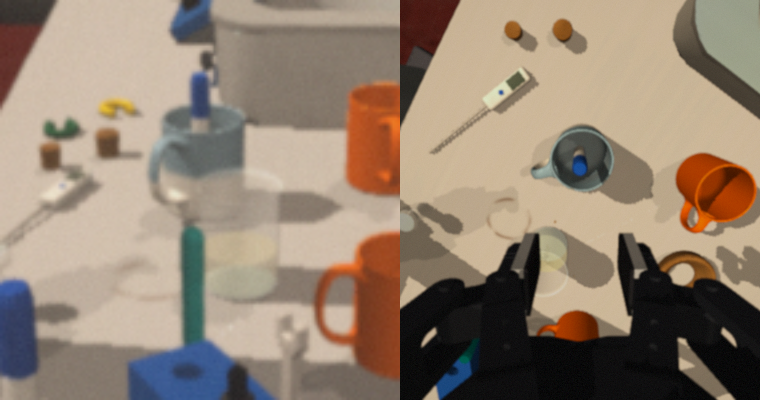

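The pen stands in the upright mug: its cap is at (200,95) in the left crop and (580,165) in the right one. The beaker, spanner and dropper bottle haven't been disturbed, and the gripper is clear.

```bash
python3 -c "
from bench import *
print(sign_off())"
```

```text
the job is handed in; nothing more can be done
None
```

The pen is standing in the upright blue and white mug, the gripper is clear of everything, the spanner, dropper bottle and beaker look undisturbed in the last picture, and I handed the job in at about 14.5 s; no verdict came back.

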